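# Shut the cold-pack drawer and hold the sprung topping cover at the pointer

### The job

The cold packs have just been loaded into the topping station on the serving counter: push its drawer fully home, then lift the white spring-loaded cover by its black bar handle until the cover lines up with the red pointer arm beside it. Finish while still holding the cover there by its handle (let go and it springs shut), so that the cook can reach the toppings. Do not shift the pointer, and leave the sauce bottle, the jar and the receipt printer where they stand.

Things in the scene. Friction and masses are not known exactly. Their poses are not given: they have to be found in the camera images.
- station: Aluminium topping station fixed to the counter, 180 deep (x), 260 wide (y), 130 mm high without its cover. Origin: centre of its underside. x points from its front (drawer side, facing the robot) to its back, y to its left, z up. Topping pans on top under the cover, drawer in the lower front. A dark arc rod stands at its -y side, 154 mm from the middle plane, up to 175 mm above its top.
- drawer (a joint): How far the grey-fronted cold-pack drawer is out, m: 0 = fully home, up to 0.10, slides along the station's -x. Starts part open; moderate friction (about 1.5 N), stays where left, hard stop at 0.
- drawer_bar (a point): Centre of the drawer's black bar handle: level round bar along the station's y, 110 mm long, about 10 mm thick, 40 mm above the counter, 35 mm out from the drawer's face; moves with the drawer. With the drawer home it is 131 mm to -x of the station's origin, and the drawer's face is 6 mm in front of the cover's front edge.
- cover (a joint): Opening angle, rad, of the white flat cover (180 deep x 260 wide x 6 mm, 0.3 kg, red stripe on its -y edge), lying on the station's top and hinged along its back top edge (hinge line 90 mm to +x of the station's origin, 130 mm up): 0 = shut (start), grows as the front edge rises, up to 1.3. A spring pushes it shut: at the handle lifting takes about 5 N at first and 7 N at 0.7 rad.
- cover_bar (a point): Centre of the cover's black bar handle: round bar along the station's y, 110 mm long, about 10 mm thick, on two end posts, 35 mm above the cover's upper face, 30 mm behind its front edge: 150 mm to -x of the hinge line and 41 mm above it in the cover's axes (171 mm above the counter when shut). Turns with the cover (its axes are the cover's).
- pointer_angle (a joint): Angle of the red pointer arm, rad, same zero and sense as the cover's angle: the cover is lined up when both are equal. Set differently each time (0.35 to 0.75); stiff, stays as set.
- pointer_tip (a point): Front end of the red pointer arm: 205 mm long, 5 x 7 mm, with a wider end 16 mm high, turning on the cover's hinge line, beside the cover at the station's -y side, 144 mm from the middle plane. x axis along the arm (tip at -x).
- sauce: Bystander: red sauce bottle, 60 mm diameter, 180 mm tall, beside the station. Origin: centre of its underside.
- jar: Bystander: green glass jar with grey lid, 90 mm diameter, 140 mm tall, beside the station. Origin: centre of its underside.
- printer: Bystander: black receipt printer, 130 x 110 x 85 mm, with a paper slip up to 130 mm high, nearer the robot, to its left. Origin: centre of its underside.

How it is judged:
By the outcome, as a careful person would: the job done as asked, in the order asked, and still so for the second after the job is handed in, while the arm keeps its last pose, push and grip.
It also fails if it takes over 45 s, if anything falls off the work surface, if the arm or the gripper's body presses on something with over 40 N, if the wrist force passes 120 N, or if a joint passes its speed limit or range.

### The arm

A 6-joint arm with a two-finger parallel gripper is mounted at the origin on the work surface. World frame = base frame: x ahead of the robot, y to its left, z up, the work surface at z = 0. Lengths are in m, angles in rad, forces in N, time in s.
With the tool pointing down it reaches from about 0.225 to 0.875 m from the base axis. Payload 3.4 kg.
Tool frame: the origin (TCP) lies at the very end of the fingers, on their centre line; the grasp point (between the pads) lies 19 mm behind it; z points along the fingers, x is the direction in which the jaws open and shut, and the axes are right-handed (so a half turn about z gives the same grasp; the last joint's range is limited). The gripper opens to 85 mm and grips with 20 to 120 N. Pads are 22 mm wide; open, the fingers measure 114 mm over their backs; the gripper's body (76 mm by 85 mm) begins 54 mm behind the grasp point. The pads swing forward as they close: fully open they stand 13 mm farther back than shut.
Start: joints at [-0.121, 0.276, 1.505, -0, 1.361, -0.121], TCP at [0.575, -0, 0.2] pointing down, gripper open.
Joint ranges: [-2.89, 2.89], [-0.75, 2.08], [0.22, 2.7], [-1.18, 4.32], [0.11, 2.71], [-2.7, 2.7]. Speed limits (rad/s): [2.57, 2.57, 3.14, 3.14, 3.14, 3.14].

### API

Orientations are given as a unit quaternion [w, x, y, z].
In Python, from rig import manip gives the robot as it stands.
- The arm moves only by the tool send_rows, never from a script. Its argument "increments" is a list of rows, each a list of 5 numbers: the opening, from 0 (shut) to 1 (fully open), then the shift along the tool's x, y, z in m, then the turn about the tool's z in rad. A call has 1 to 8 rows; each row shifts and turns the commanded pose from where the row before left it, along the tool's axes as they then stand; what a row does not reach is not made up. A row lasts 1/8 s, in which the tool goes at most 62.5 mm and 10.7 degrees, less where a joint would pass 70% of its speed; a pose out of reach is approached as far as the arm can. A call is refused whole if a number of a shift passes 0.0625 or a number of a turn 0.188, either way. A call with a gripper value outside its range is refused whole. The fingers move at their own pace and stop on an object; "squeeze" is the grip in N (left out, the last holds). Time passes only in rows, so rows that do not move let the fingers close. It gives the time, the measured TCP pose, the force and the opening at its end, in the units of the state.
- manip.get_state(): the state, without advancing time (a new reading comes with each control period).
- manip.get_image(name): name is "scene" or "side" or "wrist"; returns the picture (480x640x3 uint8, red, green, blue); there is no depth.
- manip.calibration(name): a dict with "fx", "fy", "cx", "cy" (pixels), "distortion" ([k1, k2, p1, p2, k3] as OpenCV has them; the pictures are not rectified), "camera_from_world" (4x4, takes a point from world to camera coordinates). Camera axes: x right, y up, looking along -z (the intrinsics and any distortion apply to the point x, -y, -z); pixel columns grow to the right and rows downward; lengths in m; the calibration is good to about 2 mm. A picture is of the moment at which its call begins: read the wrist's pose just before it. calibration takes no time and is no camera call; for the wrist camera it gives the pose at the moment of the call.
- manip.sign_off(): hands the job in, once; it reports no verdict.
The state is a dict: "clock": time; "qpos": joint angles; "qd": joint speeds; "effort": joint torques, N m; "position": TCP position; "ee_rot": TCP orientation; "contact_force": force on the tool from outside, world axes, zero at the start; "moment": the same for the moment, N m; "width": finger opening in m.
Only numpy, scipy, OpenCV 4.12 (cv2) and the standard library are available. Lean on these libraries where they do the work, as an engineer would, in place of code of your own. Each camera call takes 0.05 s, during which the arm holds its last target.

## Working session

There is one attempt and no reset: what is moved stays moved. The work goes in short steps, Python scripts to look and compute and a tool call to move; the robot and the scene stay as the last step left them, time stands still between calls to the robot, and variables do not carry over. Pictures are saved under pics/ and viewed, and the job is handed in when it is done.

Besides the shell and the picture viewer there is one more tool, called as name(argument=value, ...) on one line, values as JSON. send_rows: Moves the arm, as the interface text tells. Its arguments: {"type":"object","properties":{"increments":{"type":"array","items":{"type":"array","items":{"type":"number"}}},"squeeze":{"type":"number"}},"required":["increments"]}

```bash
mkdir -p pics; ls; python3 - <<'E'
from rig import manip
import cv2
s=manip.get_state();print(s)
for n in("scene","side"):
    im=manip.get_image(n);cv2.imwrite(f"pics/{n}0.png",im[:,:,::-1]);c=manip.calibration(n);print(n,c)
E
```

```text
pics
{'clock': 0.0, 'qpos': array([-1.21022845e-01,  2.76592241e-01,  1.50611719e+00, -1.39504693e-05,
        1.36068237e+00, -1.20968680e-01]), 'qd': array([-0.00042983,  0.00086072, -0.00136822, -0.00059689,  0.00153006,
       -0.00025612]), 'effort': array([ 6.20495921e-04, -4.16768074e+01, -2.45808578e+01, -1.52056768e-04,
        1.11346930e-02,  1.69860516e-05]), 'position': array([5.74428069e-01, 4.55845756e-05, 1.98647676e-01]), 'ee_rot': array([-1.01808334e-04,  9.99999595e-01, -2.56219620e-05, -8.93818183e-04]), 'contact_force': array([-0.67731593,  0.64272431,  0.09341293]), 'moment': array([-0.03006163, -0.00197029, -0.03583475]), 'width': 0.08547925342926882}
scene {'fx': 463.20178140789506, 'fy': 463.20178140789506, 'cx': 314.4264317162198, 'cy': 241.8230683096209, 'distortion': array([-0.08958937,  0.        ,  0.        ,  0.        ,  0.        ]), 'camera_from_world': array([[-8.55622275e-01,  5.17600501e-01,  4.92735811e-04,
         4.36752738e-01],
       [-4.87938962e-01, -8.06907009e-01,  3.32891344e-01,
         2.42218617e-01],
       [ 1.72702319e-01,  2.84588825e-01,  9.42965063e-01,
        -1.31115237e+00],
       [ 0.00000000e+00,  0.00000000e+00,  0.00000000e+00,
         1.00000000e+00]])}
side {'fx': 566.4709160768176, 'fy': 566.4709160768176, 'cx': 330.7326878240636, 'cy': 232.1839291432597, 'distortion': array([-0.08976306,  0.        ,  0.        ,  0.        ,  0.        ]), 'camera_from_world': array([[ 0.26504087, -0.9641438 ,  0.01341902, -0.12129029],
       [ 0.60458953,  0.1770093 ,  0.77662038, -0.42240151],
       [-0.75114901, -0.19772314,  0.62982595, -1.08131579],
       [ 0.        ,  0.        ,  0.        ,  1.        ]])}
```

View pics/scene0.png

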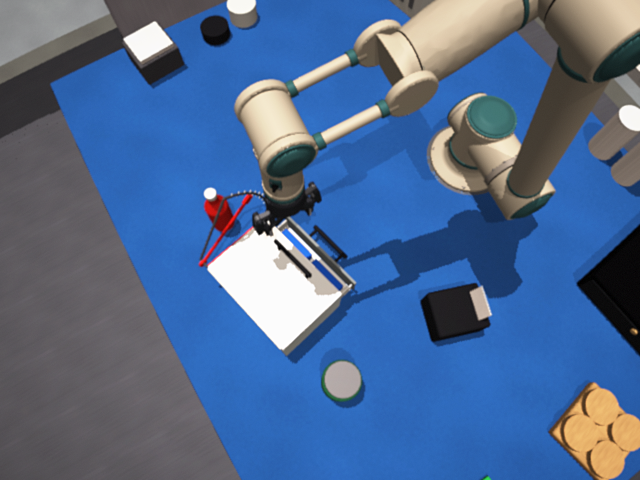

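View pics/side0.png

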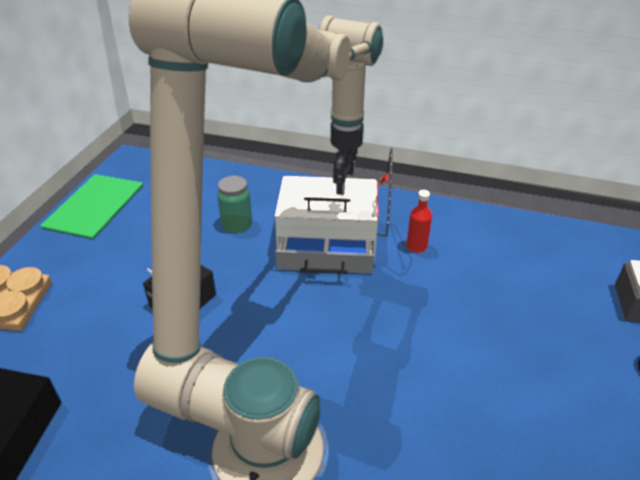

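```bash
python3 - <<'E'
import cv2
a=cv2.imread("pics/scene0.png")[180:360,190:370];cv2.imwrite("pics/sc_crop.png",cv2.resize(a,None,fx=3.3,fy=3.3,interpolation=cv2.INTER_CUBIC))
a=cv2.imread("pics/side0.png")[140:290,260:440];cv2.imwrite("pics/si_crop.png",cv2.resize(a,None,fx=4,fy=4,interpolation=cv2.INTER_CUBIC))
E
```

```text
(no output)
```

View pics/sc_crop.png

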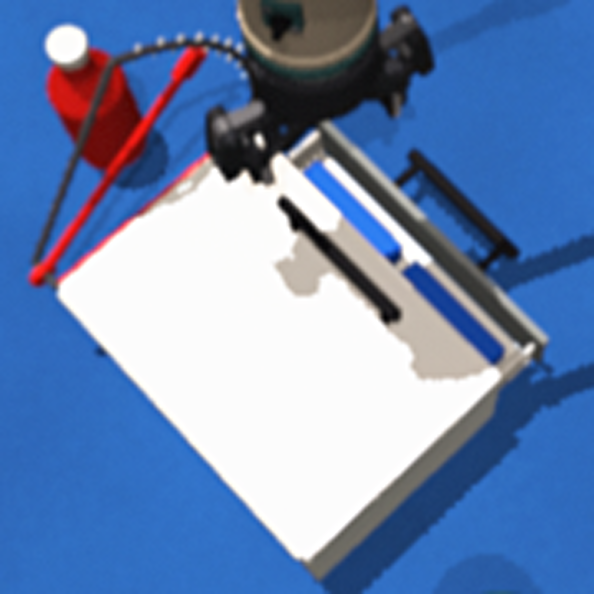

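View pics/si_crop.png

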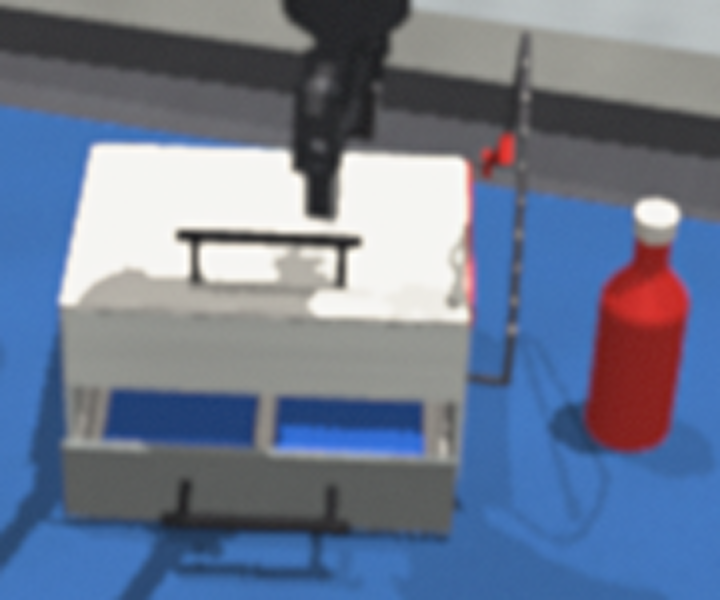

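```bash
cat >h.py <<'E'
import numpy as np,cv2
from rig import manip
def ray(c,px):
    K=np.array([[c["fx"],0,c["cx"]],[0,c["fy"],c["cy"]],[0,0,1]])
    u=cv2.undistortPoints(np.array([[px]],float),K,np.array(c["distortion"]))[0,0]
    T=np.array(c["camera_from_world"]);d=T[:3,:3].T@np.array([u[0],-u[1],-1]);return -T[:3,:3].T@T[:3,3],d/np.linalg.norm(d)
def plane(c,px,z):
    o,d=ray(c,px);return o+d*(z-o[2])/d[2]
def tri(c1,p1,c2,p2):
    o1,d1=ray(c1,p1);o2,d2=ray(c2,p2)
    A=np.stack([d1,-d2],1);t=np.linalg.lstsq(A,o2-o1,rcond=None)[0]
    a=o1+d1*t[0];b=o2+d2*t[1];return (a+b)/2,np.linalg.norm(a-b)
def proj(c,P):
    T=np.array(c["camera_from_world"]);p=T[:3,:3]@P+T[:3,3];p=p*[1,-1,-1]
    K=np.array([[c["fx"],0,c["cx"]],[0,c["fy"],c["cy"]],[0,0,1]])
    return cv2.projectPoints(p.reshape(1,1,3),np.zeros(3),np.zeros(3),K,np.array(c["distortion"]))[0].ravel()
E
python3 - <<'E'
from h import *
np.set_printoptions(precision=4,suppress=True)
S=manip.calibration("scene");D=manip.calibration("side")
s=lambda x,y:(190+(x+.5)/3.3-.5,180+(y+.5)/3.3-.5); d=lambda x,y:(260+(x+.5)/4-.5,140+(y+.5)/4-.5)
for n,a,b in [("cb-",s(285,203),d(358,241)),("cb+",s(394,315),d(180,236)),("db-",s(415,153),d(347,527)),("db+",s(515,250),d(165,520)),("tip",s(195,58),d(508,152))]:
    print(n,*tri(S,a,D,b))
for n,a,z in [("back-",s(57,290),.136),("back+",s(305,560),.136),("pivot",s(40,275),.13),("cb-",s(285,203),.171),("cb+",s(394,315),.171),("db-",s(415,153),.04),("db+",s(515,250),.04)]: print(n,plane(S,a,z))
for n,a,z in [("back+",d(92,145),.136),("back-",d(466,158),.136),("front+",d(62,305),.136),("front-",d(468,320),.136),("cb-",d(358,241),.171),("cb+",d(180,236),.171),("db-",d(347,527),.04),("db+",d(165,520),.04)]: print("side",n,plane(D,a,z))
E
```

```text
cb- [ 0.6121 -0.0018  0.1724] 0.003138107838818402
cb+ [0.5882 0.1064 0.1715] 0.0011648613594800166
db- [ 0.4903 -0.03    0.0425] 0.0019821210249241473
db+ [0.4654 0.0795 0.0428] 0.0018201754827635549
tip [ 0.6212 -0.0913  0.2511] 0.0017300795287487204
back- [ 0.7757 -0.0395  0.136 ]
back+ [0.7196 0.2101 0.136 ]
pivot [ 0.7814 -0.0578  0.13  ]
cb- [ 0.6114 -0.0008  0.171 ]
cb+ [0.5883 0.1057 0.171 ]
db- [ 0.4894 -0.0299  0.04  ]
db+ [0.4652 0.078  0.04  ]
side back+ [0.7215 0.2138 0.136 ]
side back- [ 0.7799 -0.0405  0.136 ]
side front+ [0.5422 0.1716 0.136 ]
side front- [ 0.5997 -0.0793  0.136 ]
side cb- [ 0.6152 -0.0026  0.171 ]
side cb+ [0.5885 0.1071 0.171 ]
side db- [ 0.4935 -0.0303  0.04  ]
side db+ [0.4678 0.0812 0.04  ]
```

send_rows(increments=[[0, 0, 0, 0, -0.111], [0, 0, 0, 0, -0.111], [0, -0.035, -0.012, 0, 0], [0, -0.035, -0.012, 0, 0], [0, -0.035, -0.012, 0, 0], [0, -0.028, -0.009, 0, 0], [0, 0, 0, 0, 0]], squeeze=50)

```text
clock: 0.98
position: [0.4332, 0.015, 0.1994]
ee_rot: [-0.0, 0.994, 0.111, -0.001]
contact_force: [0.3, 0.9, -0.4]
width: 0.0
```

```bash
python3 - <<'E'
from h import *
S=manip.calibration("scene")
print("printer",plane(S,(455,312),.085),"jar",plane(S,(342,381),.14),"sauce",plane(S,(210,195),.18))
E
```

```text
printer [0.33007114 0.340063   0.085     ] jar [0.64418701 0.33379594 0.14      ] sauce [ 0.68792488 -0.1767047   0.18      ]
```

send_rows(increments=[[0, 0, 0, 0.04, 0], [0, 0, 0, 0.045, 0], [0, 0, 0, 0.045, 0], [0, 0, 0, 0.043, 0], [0, 0, 0, 0, 0]])

```text
clock: 1.6
position: [0.4335, 0.0148, 0.024]
ee_rot: [-0.001, 0.994, 0.111, -0.003]
contact_force: [-0.5, -0.1, -0.4]
width: -0.0001
```

```bash
python3 - <<'E'
from h import *
print(manip.get_state()['position'])
for n in("side","wrist"):
    cv2.imwrite(f"pics/{n}1.png",manip.get_image(n)[:,:,::-1])
a=cv2.imread("pics/side1.png")[140:320,260:440];cv2.imwrite("pics/side1c.png",cv2.resize(a,None,fx=3.3,fy=3.3))
E
```

```text
[0.43346927 0.01478807 0.02395857]
```

View pics/side1c.png

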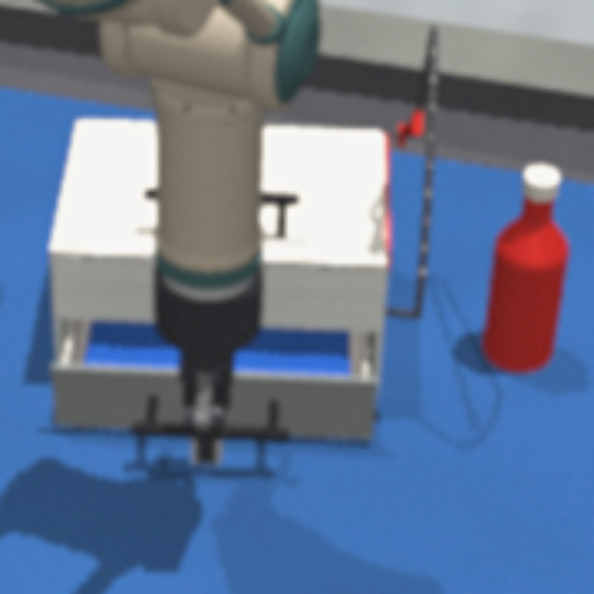

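View pics/wrist1.png

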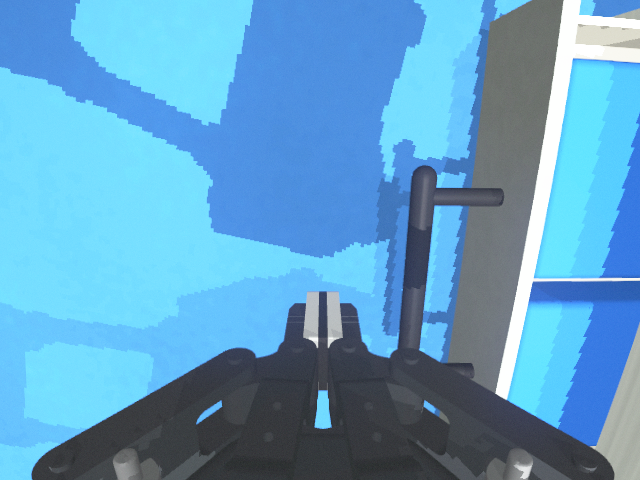

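send_rows(increments=[[0, -0.02, 0, 0, 0], [0, 0, 0, 0, 0.18], [0, 0, 0, 0, 0.18], [0, 0, 0, 0, 0.18], [0, 0, 0, 0, 0.18], [0, 0, 0, 0, 0.18], [0, 0, 0, 0, 0.18], [0, 0, 0, 0, 0.18]])

```text
clock: 2.7
position: [0.4186, 0.0098, 0.0288]
ee_rot: [-0.001, 0.867, -0.499, 0.003]
contact_force: [0.1, 0.2, -0.1]
width: -0.0002
```

send_rows(increments=[[0, 0, 0, 0, 0.18], [0, 0, 0, 0, 0.131], [0, 0, -0.02, 0, 0], [0, 0, -0.015, 0, 0], [0, 0, -0.01, 0, 0], [0, 0, -0.01, 0, 0], [0, 0, -0.01, 0, 0]])

```text
clock: 3.58
position: [0.4797, 0.0246, 0.0265]
ee_rot: [0.0, 0.781, -0.625, -0.0]
contact_force: [0.3, -0.3, 1.4]
width: -0.0001
```

send_rows(increments=[[0, 0, -0.01, 0, 0], [0, 0, -0.01, 0, 0], [0, 0, -0.008, 0, 0], [0, 0, 0, 0, 0]])

```text
clock: 4.08
position: [0.5073, 0.0308, 0.0264]
ee_rot: [-0.0, 0.781, -0.624, 0.0]
contact_force: [0.0, -0.6, 0.7]
width: -0.0003
```

send_rows(increments=[[0, 0, -0.004, 0, 0], [0, 0, -0.004, 0, 0], [0, 0, 0, 0, 0]])

```text
clock: 4.45
position: [0.5147, 0.0325, 0.0265]
ee_rot: [-0.0, 0.781, -0.625, 0.0]
contact_force: [-0.5, -0.6, 0.6]
width: -0.0001
```

send_rows(increments=[[0, 0, -0.003, 0, 0], [0, 0, 0, 0, 0]])

```text
clock: 4.7
position: [0.5177, 0.0331, 0.0265]
ee_rot: [-0.0, 0.781, -0.625, 0.0]
contact_force: [-1.6, 0.1, -0.4]
width: 0.0002
```

send_rows(increments=[[0, 0, -0.002, 0, 0], [0, 0, 0, 0, 0]])

```text
clock: 4.95
position: [0.5196, 0.0336, 0.0266]
ee_rot: [-0.0, 0.781, -0.625, 0.0]
contact_force: [-0.7, 0.5, 0.1]
width: 0.0003
```

```bash
python3 - <<'E'
from h import *
for n in("side","scene"):
    cv2.imwrite(f"pics/{n}2.png",manip.get_image(n)[:,:,::-1])
a=cv2.imread("pics/side2.png")[140:320,260:440];b=cv2.imread("pics/scene2.png")[180:360,190:370]
cv2.imwrite("pics/c2.png",cv2.resize(np.hstack([a,b]),None,fx=2.2,fy=2.2,interpolation=2))
E
```

```text
(no output)
```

View pics/c2.png

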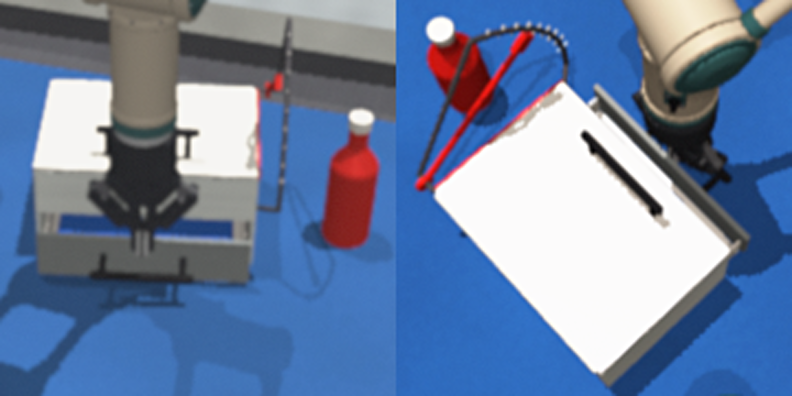

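```bash
python3 - <<'E'
from h import *
p=manip.get_state()['position'];print(p)
D=manip.calibration("side");S=manip.calibration("scene")
print(proj(D,p),proj(S,p))
d=lambda x,y:(260+x/2.2,140+y/2.2)
for q in [d(100,274),d(190,278)]: print(q,plane(D,q,.04))
cv2.imwrite("pics/wrist2.png",manip.get_image("wrist")[:,:,::-1])
a=cv2.imread("pics/side2.png")[200:290,270:390];cv2.imwrite("pics/c2b.png",cv2.resize(a,None,fx=6,fy=6,interpolation=2))
E
```

```text
[0.51954184 0.03353092 0.02653615]
[324.70223363 263.86023587] [318.16888142 253.33888832]
(305.45454545454544, 264.5454545454545) [0.48909074 0.07581547 0.04      ]
(346.3636363636364, 266.3636363636364) [ 0.5115126 -0.0257237  0.04     ]
```

View pics/c2b.png

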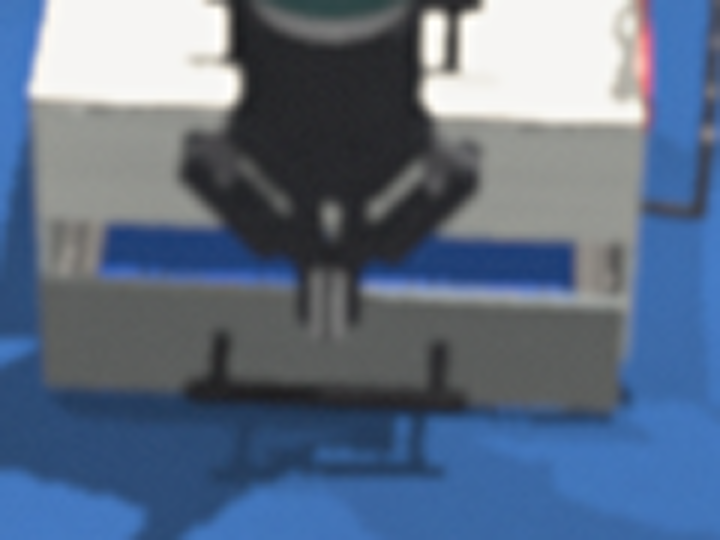

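View pics/wrist2.png

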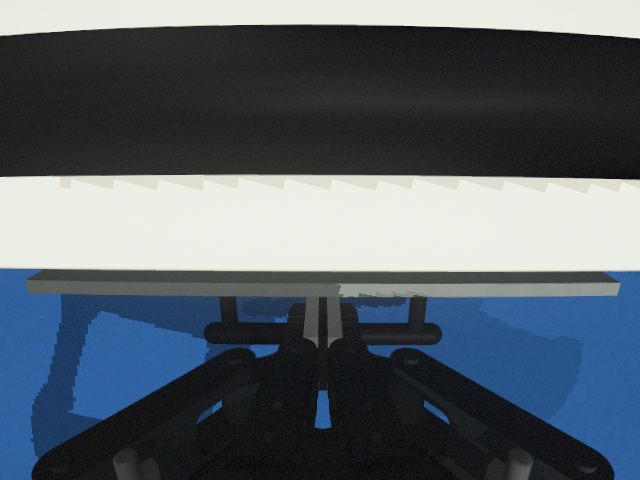

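```bash
python3 - <<'E'
from h import *
s=manip.get_state();p=s['position']
D=manip.calibration("side");W=manip.calibration("wrist")
print("side1 tip",proj(D,np.array([.4335,.0148,.024])),"seen 322.7,280.9")
for dz in(0,.01,.02,.03): print(dz,proj(W,p+[0,0,dz]),proj(D,p+[0,0,dz]))
for q in [(208,333),(437,333)]: print(plane(W,q,.04))
for q in [(28,293),(620,293)]: print(plane(W,q,.065),plane(W,q,.07))
print(s['contact_force'],s['qpos'])
E
```

```text
side1 tip [322.47827052 288.60831589] seen 322.7,280.9
0 [323.1961607  278.01498361] [324.69672091 263.85007754]
0.01 [323.23866791 286.57398469] [324.72252462 260.96618831]
0.02 [323.28577682 296.06873105] [324.74858351 258.05681838]
0.03 [323.33826219 306.65856394] [324.77490096 255.1216706 ]
[0.48268221 0.08526437 0.04      ]
[ 0.5082123  -0.02827832  0.04      ]
[0.50126263 0.15936259 0.065     ] [0.50481846 0.15538464 0.07      ]
[ 0.55701721 -0.08870755  0.065     ] [ 0.558516   -0.08353305  0.07      ]
[-0.24549067 -0.92465498 -1.13364549] [-6.92955497e-02  3.54575572e-01  1.87137532e+00  1.24811273e-04
  9.15049180e-01  1.27968154e+00]
```

```bash
python3 - <<'E'
from h import *
s=manip.get_state();p=s['position']
D=manip.calibration("side");W=manip.calibration("wrist")
T=W["camera_from_world"];print("wristcam",-T[:3,:3].T@T[:3,3], "look",-T[2,:3])
ex=np.array([.9755,.22,0])
for sx in(-.011,0.011):
  for dz in(0,.01,.02,.03,.04): print(sx,dz,proj(W,p+ex*sx+[0,0,dz]),proj(D,p+ex*sx+[0,0,dz]))
w=cv2.imread("pics/wrist2.png")[260:400,250:400];cv2.imwrite("pics/w2z.png",cv2.resize(w,None,fx=4,fy=4,interpolation=0))
E
```

```text
wristcam [0.5976408  0.05154319 0.20052127] look [-0.30711326 -0.06924462 -0.94915048]
-0.011 0 [323.19312459 297.07009553] [324.46249779 266.72989959]
-0.011 0.01 [323.23450155 306.42114781] [324.48739186 263.84197353]
-0.011 0.02 [323.28023105 316.76679363] [324.51253585 260.92834064]
-0.011 0.03 [323.33102    328.27068923] [324.53793311 257.98869842]
-0.011 0.04 [323.38773175 341.13332963] [324.56358706 255.02274041]
0.011 0 [323.19903451 258.20821002] [324.92827471 261.00327127]
0.011 0.01 [323.24268233 265.89196075] [324.95496343 258.12355661]
0.011 0.02 [323.2911896  274.43861173] [324.98191231 255.21858572]
0.011 0.03 [323.34540324 284.00001378] [325.00912474 252.2880667 ]
0.011 0.04 [323.40637533 294.76522856] [325.03660413 249.33170393]
```

View pics/w2z.png

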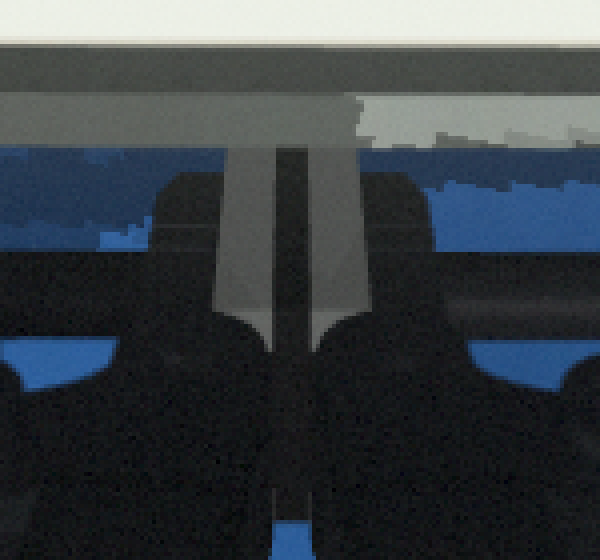

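```bash
python3 - <<'E'
from h import *
D=manip.calibration("side");S=manip.calibration("scene")
p=np.array([.5744,0,.1986])
for dx in(-.05,.0,.05):
  for dz in(0,.02,.04): print(dx,dz,proj(D,p+[dx,0,dz]),proj(S,p+[dx,0,dz]))
E
```

```text
-0.05 0 [339.27478309 211.67750757] [309.12124576 218.31458604]
-0.05 0.02 [339.46807888 204.90954149] [309.0275162  214.84030399]
-0.05 0.04 [339.66477758 198.01506319] [308.93030909 211.23526655]
0.0 0 [344.44964235 199.90087753] [289.74416845 229.14333739]
0.0 0.02 [344.68392862 193.21405183] [289.28714318 225.8412888 ]
0.0 0.04 [344.9221148  186.40662893] [288.81295135 222.4135802 ]
0.05 0 [349.34820755 188.75311207] [270.05962472 240.15509855]
0.05 0.02 [349.61842733 182.15008771] [269.22690511 237.0336696 ]
0.05 0.04 [349.89292733 175.43206963] [268.36257708 233.79223318]
```

send_rows(increments=[[0, 0, 0.003, -0.02, 0], [0, 0, 0.02, -0.02, 0], [0, 0, 0.035, 0, 0], [0, 0, 0, 0.03, 0], [0, 0, 0, 0.02, 0], [0, 0, 0, 0.005, 0], [0, 0, 0, 0, 0]])

```text
clock: 5.98
position: [0.4633, 0.0207, 0.0117]
ee_rot: [-0.0, 0.781, -0.625, 0.0]
contact_force: [0.9, 0.2, 0.5]
width: 0.0001
```

```bash
python3 - <<'E'
from h import *
print(manip.get_state()['position'],manip.get_state()['contact_force'])
cv2.imwrite("pics/side3.png",manip.get_image("side")[:,:,::-1])
cv2.imwrite("pics/wrist3.png",manip.get_image("wrist")[:,:,::-1])
a=cv2.imread("pics/side3.png")[200:300,270:390];cv2.imwrite("pics/c3b.png",cv2.resize(a,None,fx=5,fy=5,interpolation=2))
E
```

```text
[0.46329466 0.02073901 0.01171166] [0.89537918 0.23732021 0.48140551]
```

View pics/c3b.png

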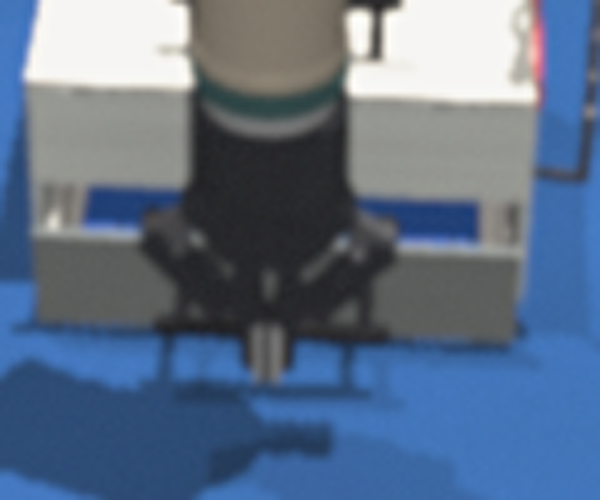

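View pics/wrist3.png

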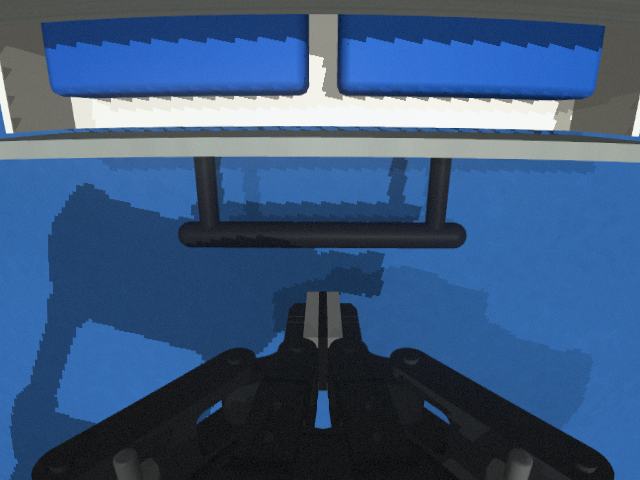

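send_rows(increments=[[0, 0, 0, 0.01, 0], [0, 0, 0, 0.008, 0], [0, 0, 0, 0.005, 0], [0, 0, 0, 0, 0]])

```text
clock: 6.58
position: [0.4622, 0.0208, -0.0121]
ee_rot: [0.0, 0.781, -0.624, -0.001]
contact_force: [-0.8, 0.5, 0.6]
width: 0.0002
```

```bash
python3 - <<'E'
from h import *
print(manip.get_state()['position'],manip.get_state()['contact_force'])
cv2.imwrite("pics/side4.png",manip.get_image("side")[:,:,::-1])
a=cv2.imread("pics/side4.png")[200:300,270:390];cv2.imwrite("pics/c4b.png",cv2.resize(a,None,fx=5,fy=5,interpolation=2))
E
```

```text
[ 0.46220692  0.02079969 -0.01207371] [-0.76875843  0.54689364  0.61229842]
```

View pics/c4b.png

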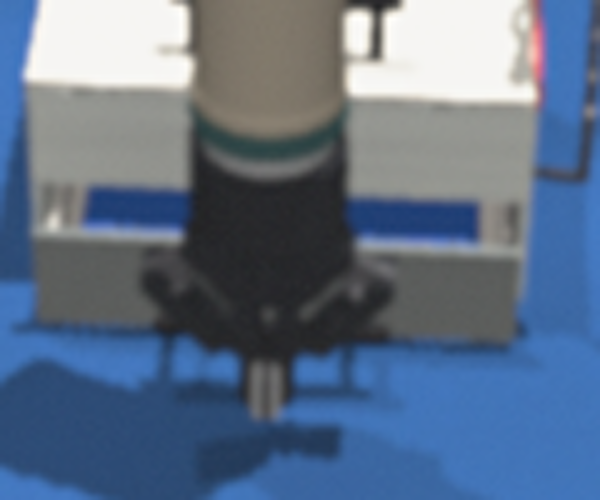

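send_rows(increments=[[0, 0, -0.012, 0, 0], [0, 0, -0.01, 0, 0], [0, 0, -0.01, 0, 0], [0, 0, -0.01, 0, 0], [0, 0, -0.006, 0, 0], [0, 0, 0, 0, 0]])

```text
clock: 7.38
position: [0.5107, 0.0315, -0.0115]
ee_rot: [-0.001, 0.781, -0.625, 0.001]
contact_force: [0.2, 0.4, -0.4]
width: 0.0001
```

send_rows(increments=[[0, 0, -0.003, 0, 0], [0, 0, -0.002, 0, 0], [0, 0, 0, 0, 0]])

```text
clock: 7.75
position: [0.514, 0.0325, -0.0116]
ee_rot: [0.0, 0.781, -0.625, -0.0]
contact_force: [-0.2, 0.5, 0.2]
width: -0.0001
```

send_rows(increments=[[0, 0, -0.002, 0, 0], [0, 0, 0, 0, 0]])

```text
clock: 8.0
position: [0.514, 0.0325, -0.0117]
ee_rot: [0.002, 0.781, -0.624, -0.002]
contact_force: [-5.4, -2.4, 3.6]
width: 0.0004
```

```bash
python3 - <<'E'
from h import *
for n in ("side","scene","wrist"):
  cv2.imwrite(f"pics/{n}5.png",manip.get_image(n)[:,:,::-1])
a=cv2.imread("pics/side5.png")[200:290,270:390];b=cv2.imread("pics/scene5.png")[190:280,265:385];cv2.imwrite("pics/c5b.png",cv2.resize(np.hstack([a,b]),None,fx=3.3,fy=3.3,interpolation=2))
E
```

```text
(no output)
```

View pics/c5b.png

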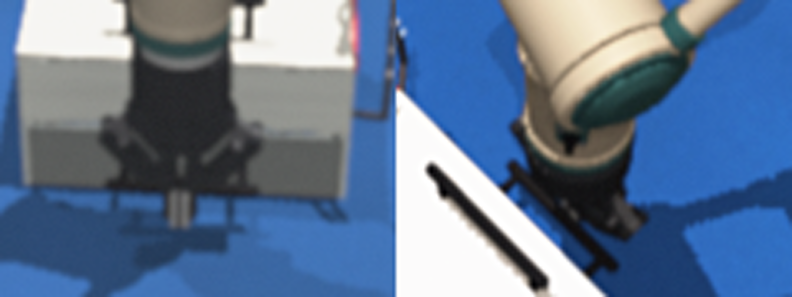

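View pics/wrist5.png

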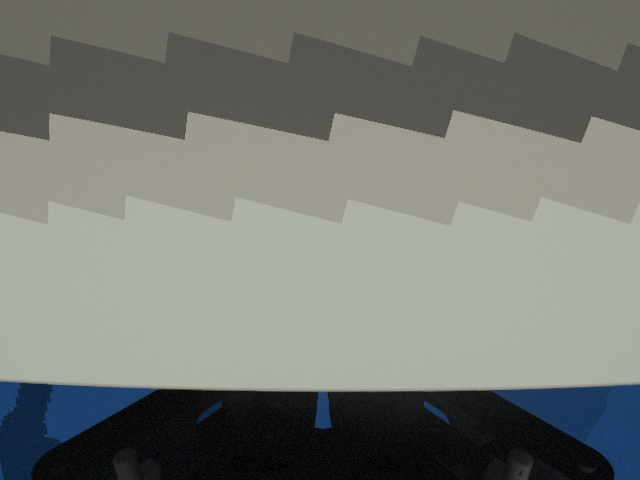

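send_rows(increments=[[0, 0, -0.002, 0, 0], [0, 0, 0, 0, 0]])

```text
clock: 8.4
position: [0.5138, 0.0326, -0.0118]
ee_rot: [0.003, 0.781, -0.624, -0.003]
contact_force: [-8.7, -3.6, 6.7]
width: 0.0001
```

send_rows(increments=[[0, 0, 0.02, 0, 0], [0, 0, 0.05, 0, 0], [0, 0, 0.05, 0, 0], [0, 0, 0, 0, 0]])

```text
clock: 8.9
position: [0.3965, 0.0072, -0.0118]
ee_rot: [0.001, 0.781, -0.625, -0.002]
contact_force: [1.8, 0.9, -0.5]
width: -0.0001
```

```bash
python3 - <<'E'
from h import *
print(manip.get_state()['position'])
for n in ("side","scene"):
  cv2.imwrite(f"pics/{n}6.png",manip.get_image(n)[:,:,::-1])
a=cv2.imread("pics/side6.png")[190:290,270:390];b=cv2.imread("pics/scene6.png")[190:290,265:385];cv2.imwrite("pics/c6b.png",cv2.resize(np.hstack([a,b]),None,fx=3.3,fy=3.3,interpolation=2))
E
```

```text
[ 0.39647344  0.0071641  -0.01180641]
```

View pics/c6b.png

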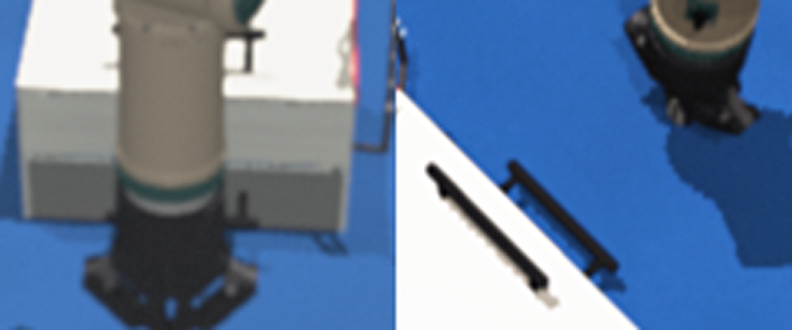

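send_rows(increments=[[0, 0, 0, -0.03, -0.1745], [0, 0, 0, -0.03, -0.1745], [0, 0, 0, -0.03, -0.1745], [0, 0, 0, -0.03, -0.1745], [0, 0, 0, -0.03, -0.1745], [0.5, 0, 0, -0.03, -0.1745], [1, 0, 0, -0.02, -0.1745], [1, 0, 0, 0, -0.1745]])

```text
clock: 10.0
position: [0.4052, 0.0067, 0.1912]
ee_rot: [0.001, 1.0, 0.027, 0.004]
contact_force: [0.7, -0.1, 0.4]
width: 0.0543
```

send_rows(increments=[[1, 0, 0, 0, -0.175], [1, 0.045, 0, 0, 0], [1, 0.045, 0, 0, 0], [1, 0.045, 0, 0, 0], [1, 0.04, 0, 0, 0], [1, 0, 0, 0, 0]])

```text
clock: 10.75
position: [0.5768, 0.0463, 0.1882]
ee_rot: [0.0, 0.994, 0.111, 0.002]
contact_force: [-0.1, -0.7, 0.1]
width: 0.0855
```

```bash
python3 - <<'E'
from h import *
s=manip.get_state();print(s['position'],s['ee_rot'],s['width'])
S=manip.calibration("scene")
for q in [(300.5,240),(330.2,271.2)]: print(plane(S,q,.04))
W=manip.calibration("wrist")
cv2.imwrite("pics/wrist7.png",manip.get_image("wrist")[:,:,::-1])
cv2.imwrite("pics/side7.png",manip.get_image("side")[:,:,::-1])
print(proj(W,np.array([.6002,.0523,.171])))
E
```

```text
[0.57677899 0.04629903 0.18816251] [3.46608601e-05 9.93774965e-01 1.11391381e-01 1.81063546e-03] 0.085506751820872
[ 0.54193674 -0.01680565  0.04      ]
[0.52058315 0.09287361 0.04      ]
[366.84117122 265.7541629 ]
```

View pics/wrist7.png

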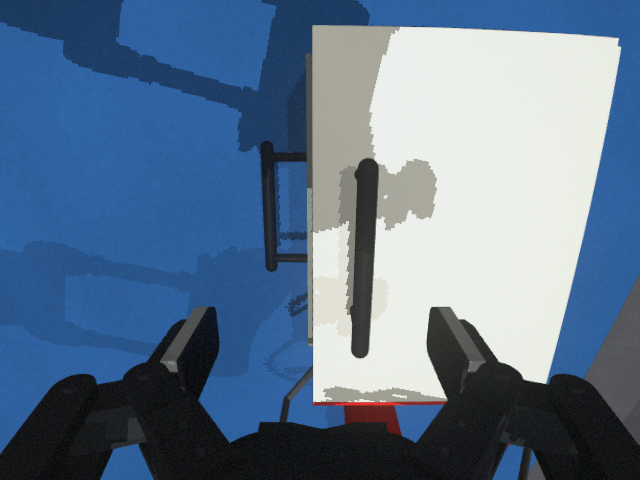

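View pics/side7.png

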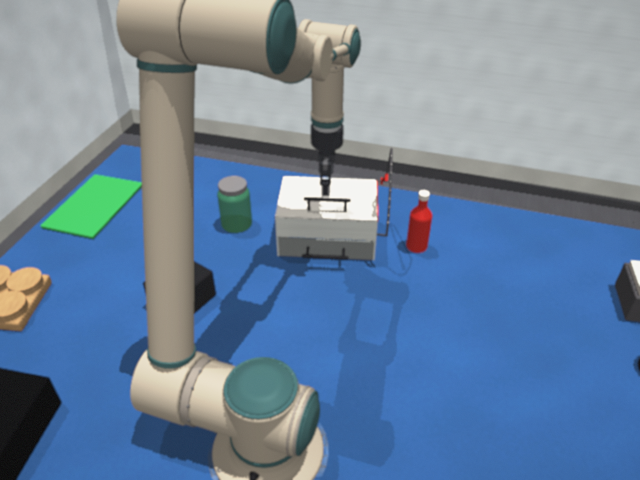

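```bash
python3 - <<'E'
from h import *
W=manip.calibration("wrist")
a=plane(W,(368,165),.171);b=plane(W,(360.5,350),.171);m=(a+b)/2
print(a,b,m,np.linalg.norm(a-b),np.arctan2(-(a-b)[0],(a-b)[1]))
d=m-manip.get_state()['position'];ex=np.array([np.cos(.222),np.sin(.222),0]);print(d@ex, d@np.array([-ex[1],ex[0],0]))
E
```

```text
[0.58248706 0.10613574 0.171     ] [ 0.60706926 -0.00321424  0.171     ] [0.59477816 0.05146075 0.171     ] 0.11207900268651545 0.2211268933965118
0.022569678085135353 0.0007722577394196061
```

send_rows(increments=[[1, 0.024, 0, 0, 0], [1, 0, 0, 0.03, 0], [1, 0, 0, 0.025, 0], [1, 0, 0, 0.016, 0], [1, 0, 0, 0, 0]])

```text
clock: 11.48
position: [0.5943, 0.0506, 0.1168]
ee_rot: [-0.0, 0.994, 0.111, -0.001]
contact_force: [0.6, 0.0, 1.3]
width: 0.0852
```

```bash
python3 - <<'E'
from h import *
s=manip.get_state();print(s['position'],s['contact_force'])
W=manip.calibration("wrist")
for n in("wrist","side"):cv2.imwrite(f"pics/{n}8.png",manip.get_image(n)[:,:,::-1])
a=cv2.imread("pics/side8.png")[140:260,260:420];cv2.imwrite("pics/c8.png",cv2.resize(a,None,fx=4,fy=4,interpolation=2))
E
```

```text
[0.59426298 0.05064442 0.11680617] [0.623      0.0263753  1.29475259]
```

View pics/wrist8.png

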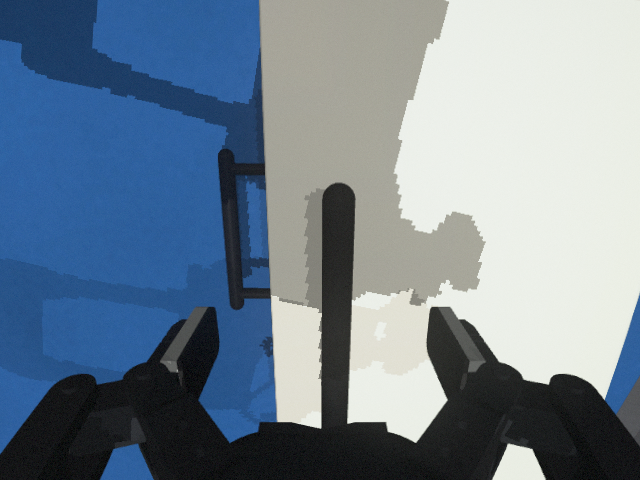

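View pics/c8.png

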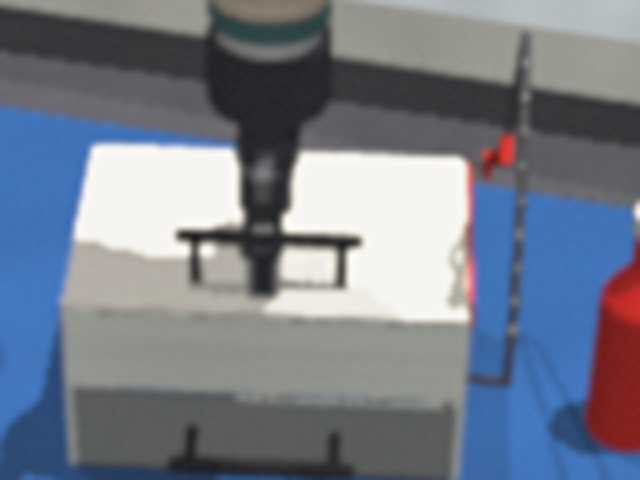

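```bash
python3 - <<'E'
from h import *
D=manip.calibration("side");ex=np.array([.9755,.22,0])
p=np.array([.5943,.0506,.1168])
for off in(.043,.057):
  for dz in(.03,.04,.05,.06): print(off,dz,proj(D,p-ex*off+[0,0,dz]))
E
```

```text
0.043 0.03 [325.68208441 219.01052557]
0.043 0.04 [325.71366246 215.82222819]
0.043 0.05 [325.74555187 212.60551227]
0.043 0.06 [325.77775668 209.36005288]
0.057 0.03 [325.37995621 222.46684556]
0.057 0.04 [325.41039158 219.26907379]
0.057 0.05 [325.44113254 216.04251455]
0.057 0.06 [325.47218312 212.78683457]
```

send_rows(increments=[[1, 0.0055, 0, 0.004, 0], [1, 0, 0, 0, 0], [0, 0, 0, 0, 0], [0, 0, 0, 0, 0], [0, 0, 0, 0, 0], [0, 0, 0, 0, 0], [0, 0, 0, 0, 0], [0, 0, 0, 0, 0]], squeeze=50)

```text
clock: 12.58
position: [0.5992, 0.0516, 0.1135]
ee_rot: [0.0, 0.994, 0.111, -0.001]
contact_force: [-5.3, -1.8, 2.9]
width: 0.0095
```

```bash
python3 - <<'E'
from h import *
s=manip.get_state();print(s['position'],s['contact_force'],s['width'])
for n in("wrist","side"):cv2.imwrite(f"pics/{n}9.png",manip.get_image(n)[:,:,::-1])
a=cv2.imread("pics/side9.png")[140:260,260:420];cv2.imwrite("pics/c9.png",cv2.resize(a,None,fx=4,fy=4,interpolation=2))
E
```

```text
[0.59915883 0.0516063  0.11349175] [-5.30107067 -1.84257947  2.94326734] 0.009518408033008546
```

View pics/wrist9.png

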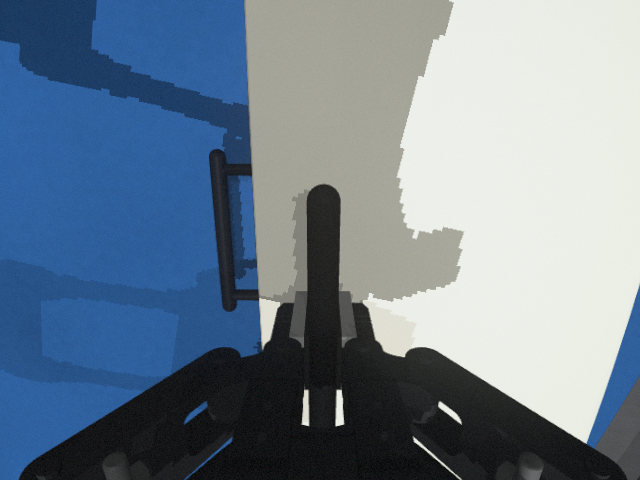

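View pics/c9.png

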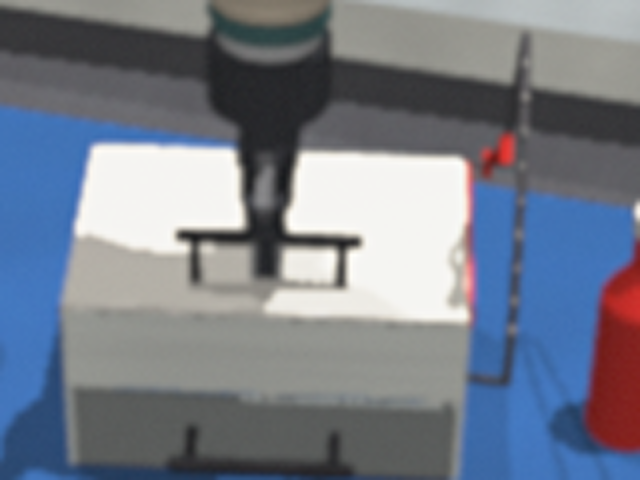

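send_rows(increments=[[0, 0.0019, 0, -0.006, 0], [0, 0.0019, 0, -0.006, 0], [0, 0.0023, 0, -0.0058, 0], [0, 0.0023, 0, -0.0058, 0], [0, 0.0028, 0, -0.0055, 0], [0, 0.0028, 0, -0.0055, 0], [0, 0.0032, 0, -0.0053, 0], [0, 0.0032, 0, -0.0053, 0]])

```text
clock: 13.68
position: [0.6169, 0.0556, 0.1572]
ee_rot: [0.0, 0.994, 0.111, -0.005]
contact_force: [-7.6, -3.3, -3.7]
width: 0.0092
```

```bash
python3 - <<'E'
from h import *
s=manip.get_state();print(s['position'],s['contact_force'],s['moment'],s['width'])
for n in("scene","side"):cv2.imwrite(f"pics/{n}10.png",manip.get_image(n)[:,:,::-1])
a=cv2.imread("pics/side10.png")[140:260,260:420];b=cv2.imread("pics/scene10.png")[180:300,190:350];cv2.imwrite("pics/c10.png",cv2.resize(np.hstack([a,b]),None,fx=2.5,fy=2.5,interpolation=2))
E
```

```text
[0.61694949 0.05556429 0.15715755] [-7.58003791 -3.28515173 -3.65004625] [-0.57600649  1.37408969 -0.05130262] 0.009153139645538592
```

View pics/c10.png

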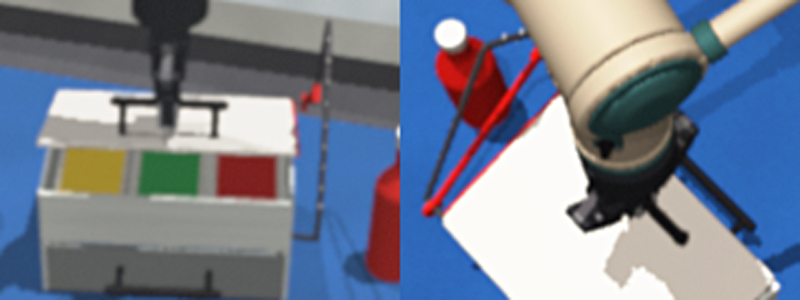

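send_rows(increments=[[0, 0.003, 0, -0.005, 0], [0, 0.003, 0, -0.005, 0], [0, 0.0036, 0, -0.0047, 0], [0, 0.0036, 0, -0.0047, 0], [0, 0.004, 0, -0.0044, 0], [0, 0.004, 0, -0.0044, 0], [0, 0, 0, 0, 0]])

```text
clock: 14.65
position: [0.6386, 0.0603, 0.1859]
ee_rot: [0.0, 0.994, 0.111, -0.004]
contact_force: [-6.2, -3.1, -2.7]
width: 0.0096
```

```bash
python3 - <<'E'
from h import *
s=manip.get_state();print(s['position'],s['contact_force'],s['moment'],s['width'])
for n in("scene","side"):cv2.imwrite(f"pics/{n}11.png",manip.get_image(n)[:,:,::-1])
a=cv2.imread("pics/side11.png")[120:240,270:430];b=cv2.imread("pics/scene11.png")[180:300,190:350];cv2.imwrite("pics/c11.png",cv2.resize(np.hstack([a,b]),None,fx=2.5,fy=2.5,interpolation=2))
E
```

```text
[0.63863917 0.060299   0.18587148] [-6.22471896 -3.08556484 -2.69090533] [-0.43544561  1.28837315 -0.01386803] 0.009569809966579846
```

View pics/c11.png

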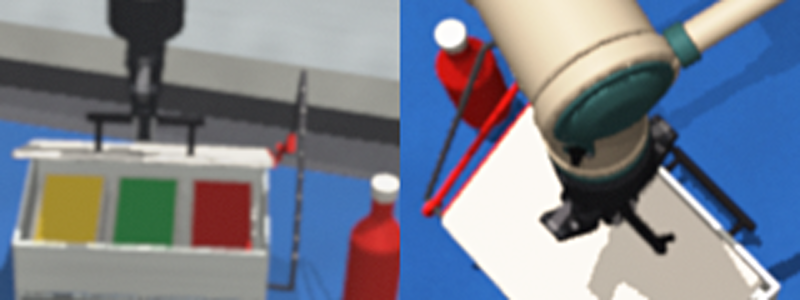

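```bash
python3 - <<'E'
from h import *
a=cv2.imread("pics/side11.png")[165:205,360:410];b=cv2.imread("pics/scene11.png")[190:270,190:260]
cv2.imwrite("pics/z1.png",cv2.resize(a,None,fx=14,fy=14,interpolation=0));cv2.imwrite("pics/z2.png",cv2.resize(b,None,fx=7,fy=7,interpolation=0))
E
```

```text
(no output)
```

View pics/z1.png

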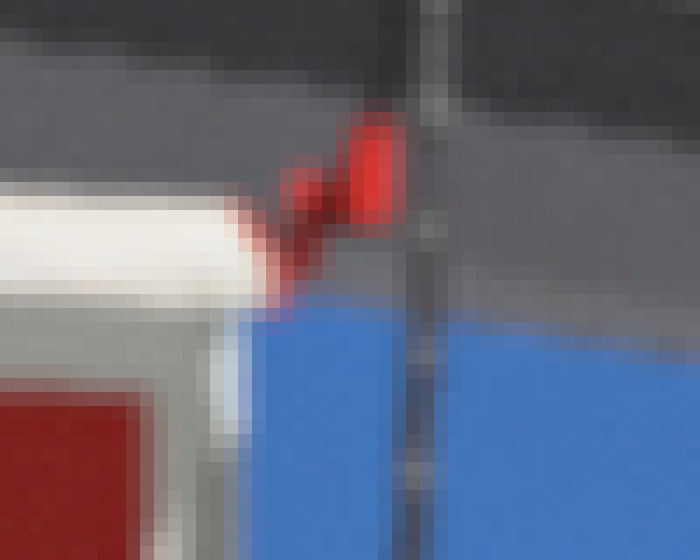

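View pics/z2.png

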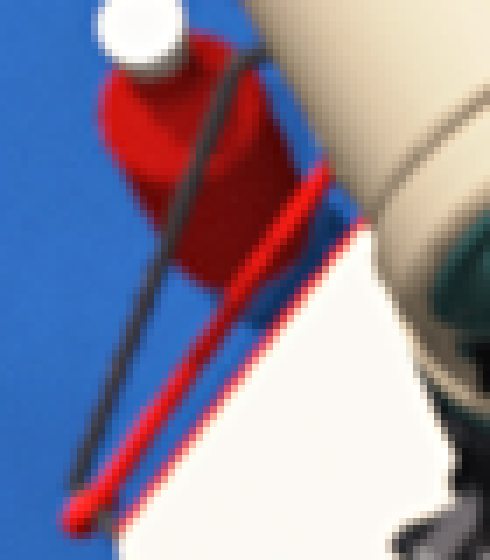

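```bash
cat >>h.py <<'E'
yaw=.222;EX=np.array([np.cos(yaw),np.sin(yaw),0]);EY=np.array([-np.sin(yaw),np.cos(yaw),0]);H=np.array([.7475,.0855,.13])
def ang(c,px,y,H=H):
    o,d=ray(c,px);t=(y-(o-H)@EY)/(d@EY);P=o+d*t-H;return np.arctan2(P[2],-P@EX),np.hypot(P[2],P@EX)
def solve(c,px,y,r,H=H):
    # angle such that projected row matches, known r and y
    from scipy.optimize import minimize_scalar
    f=lambda a:np.sum((proj(c,H+y*EY-r*np.cos(a)*EX+np.array([0,0,r*np.sin(a)]))-px)**2)
    m=minimize_scalar(f,bounds=(0,1.2),method='bounded');return m.x,np.sqrt(m.fun)
E
python3 - <<'E'
from h import *
D=manip.calibration("side");S=manip.calibration("scene")
print("side ptr",solve(D,(386.4,176.6),-.144,.205))
print("side cov-",solve(D,(378.8,185.9),-.13,.18))
print("cov+",solve(D,(275,182.5),.13,.18))
for q in [(190+322/7,190+172/7),(190+325/7,190+168/7)]:print("scene ptr",solve(S,q,-.144,.2),ang(S,q,-.144))
E
python3 - <<'E'
import cv2
a=cv2.imread("pics/scene0.png")[185:275,190:270]
cv2.imwrite("pics/z3.png",cv2.resize(a,None,fx=6,fy=6,interpolation=0))
a=cv2.imread("pics/side11.png")[165:205,260:310]
cv2.imwrite("pics/z4.png",cv2.resize(a,None,fx=12,fy=12,interpolation=0))
E
```

```text
side ptr (np.float64(0.6544835404810243), np.float64(0.2662685701087309))
side cov- (np.float64(0.5336843725956568), np.float64(0.57514296305488))
cov+ (np.float64(0.5274196690042111), np.float64(0.5545001481844298))
scene ptr (np.float64(0.9156916775548842), np.float64(13.487061227598913)) (np.float64(0.6592848683055945), np.float64(0.1525425116169952))
scene ptr (np.float64(0.906149030015517), np.float64(13.091015731355972)) (np.float64(0.6581253182466508), np.float64(0.15419902287346782))
```

View pics/z3.png

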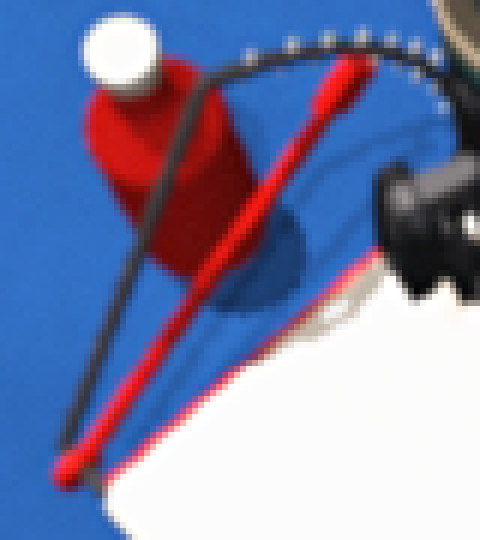

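View pics/z4.png

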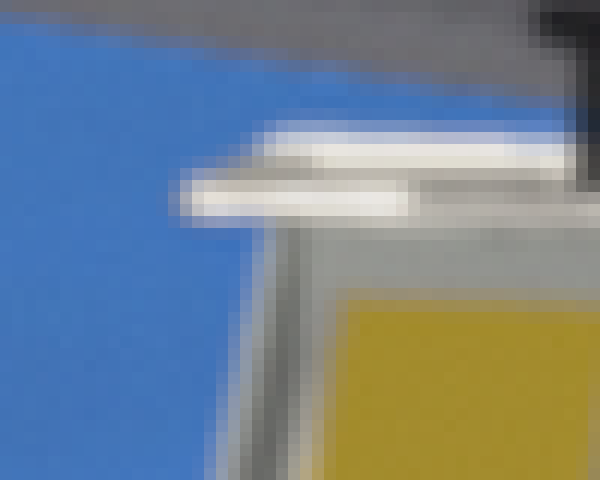

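send_rows(increments=[[0, 0.0034, 0, -0.0032, 0], [0, 0.0034, 0, -0.0032, 0], [0, 0.0035, 0, -0.003, 0], [0, 0.0035, 0, -0.0028, 0], [0, 0, 0, 0, 0], [0, 0, 0, 0, 0]])

```text
clock: 15.5
position: [0.6516, 0.0632, 0.1981]
ee_rot: [0.0, 0.994, 0.111, -0.004]
contact_force: [-8.0, -3.2, -0.9]
width: 0.0094
```

```bash
python3 - <<'E'
from h import *
s=manip.get_state();print(s['position'],s['contact_force'],s['moment'],s['width'])
for n in("scene","side"):cv2.imwrite(f"pics/{n}12.png",manip.get_image(n)[:,:,::-1])
a=cv2.imread("pics/side12.png")[160:200,360:410];b=cv2.imread("pics/scene12.png")[190:270,190:260]
cv2.imwrite("pics/z5.png",cv2.resize(a,None,fx=14,fy=14,interpolation=0));cv2.imwrite("pics/z6.png",cv2.resize(b,None,fx=7,fy=7,interpolation=0))
a=cv2.imread("pics/side12.png")[160:200,265:315];cv2.imwrite("pics/z7.png",cv2.resize(a,None,fx=14,fy=14,interpolation=0))
E
```

```text
[0.65155959 0.06315207 0.19814932] [-7.9856933  -3.18190851 -0.8935618 ] [-0.51056671  1.40592339 -0.04380701] 0.009432157147561479
```

View pics/z5.png

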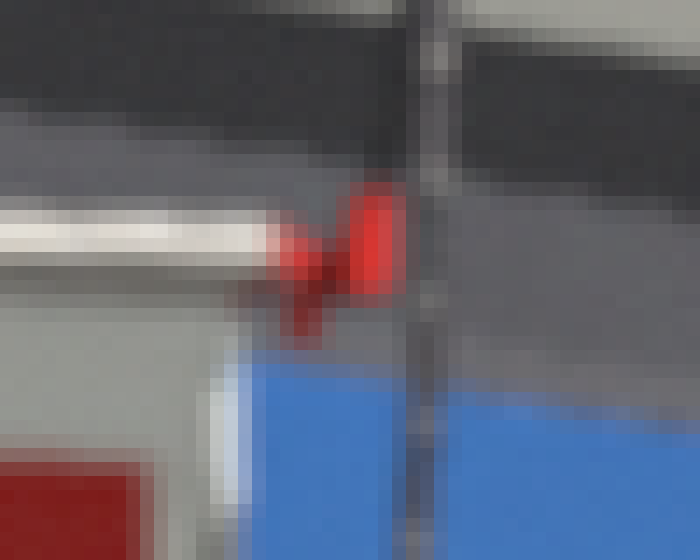

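View pics/z6.png

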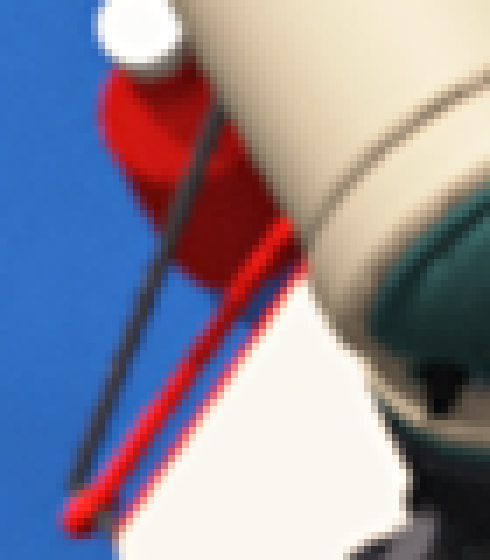

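View pics/z7.png

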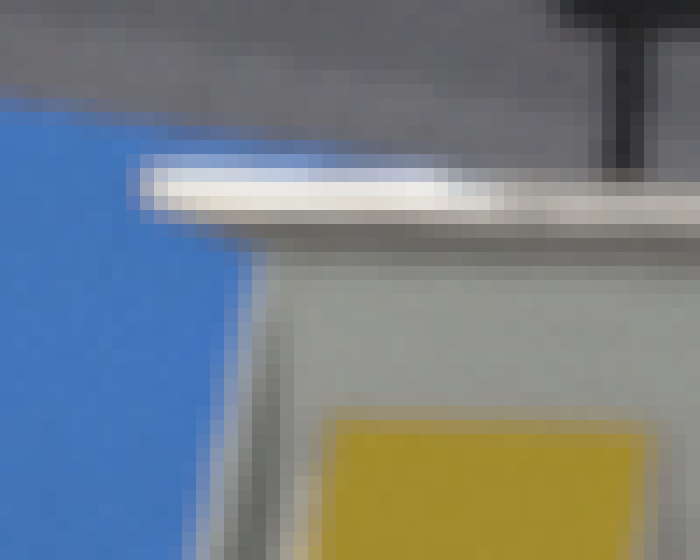

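```bash
python3 - <<'E'
from h import *
D=manip.calibration("side")
print("ptr",solve(D,(386.4,176.8),-.144,.205))
print("cov-",solve(D,(379.6,178.6),-.13,.18))
print("cov+",solve(D,(275.3,174.5),.13,.18))
# mid of front face t=.003
r=np.hypot(.18,.003);k=np.arctan2(.003,.18)
a,e=solve(D,(379.6,160+234/14-.5),-.13,r);print("mid",a-k,e)
a,e=solve(D,(275.3,160+183/14-.5),.13,r);print("mid+",a-k,e)
E
```

```text
ptr (np.float64(0.6521254565800574), np.float64(0.27421133267132924))
cov- (np.float64(0.6339088887041058), np.float64(0.09392305150127656))
cov+ (np.float64(0.6376113242397288), np.float64(0.6271502416869381))
mid 0.6498591823199068 0.18943051292784102
mid+ 0.6474827560401402 0.5563082753509436
```

```bash
cat > lines.py <<'E'
from h import *
import sys
def run(f,rows):
    im=cv2.imread(f)[:,:,::-1].astype(float);S=manip.calibration("scene")
    red=np.clip(im[:,:,0]-np.maximum(im[:,:,1],im[:,:,2])-25,0,None)
    A=[];B=[]
    for v in rows:
        r=red[v,195:240]; xs=np.arange(195,240)
        on=r>0;lab=[];cur=[]
        for x,o in zip(xs,on):
            if o:cur.append(x)
            elif cur:lab.append(cur);cur=[]
        if len(lab)!=2: continue
        c=[np.sum(np.array(l)*red[v,l])/np.sum(red[v,l]) for l in lab]
        A.append((c[0],v));B.append((c[1],v))
    for n,pts,y in(("ptr",A,-.144),("cov",B,-.13)):
        Q=[]
        for q in pts:
            a,r=ang(S,q,y);Q.append((-r*np.cos(a),r*np.sin(a)))
        Q=np.array(Q);vx,vy,x0,y0=cv2.fitLine(Q.astype(np.float32),cv2.DIST_HUBER,0,.001,.001).ravel()
        print(n,len(Q),"angle",np.arctan(-vy/vx),"x range",Q[:,0].min(),Q[:,0].max(),"normal offset at hinge",(y0-vy/vx*x0)*abs(vx))
if __name__=="__main__": run(sys.argv[1],range(int(sys.argv[2]),int(sys.argv[3])))
E
python3 lines.py pics/scene12.png 233 263; python3 lines.py pics/scene11.png 233 263; python3 lines.py pics/scene0.png 233 263
```

```text
ptr 30 angle 0.6026309 x range -0.07554190036884768 0.00011840808716057125 normal offset at hinge 0.0076633543
cov 30 angle 0.63419557 x range -0.0842286661986706 -0.011581883831171499 normal offset at hinge 0.008398317
ptr 30 angle 0.60272735 x range -0.07554038780679449 0.00011861013239857342 normal offset at hinge 0.0076350546
cov 30 angle 0.522038 x range -0.08987056684235394 -0.012135489135240136 normal offset at hinge 0.009239362
ptr 22 angle 0.6177971 x range -0.05546780654015167 8.697405339712819e-05 normal offset at hinge 0.0068409466
cov 22 angle -0.061084487 x range -0.09087621021913443 -0.015122127598328225 normal offset at hinge 0.013230052
```

```bash
python3 - <<'E'
from h import *
S=manip.calibration("scene");D=manip.calibration("side")
for q in [(362,64),(366,60),(358,68)]:
    px=(190+q[0]/6-.5,185+q[1]/6-.5);print(solve(S,px,-.144,.205),ang(S,px,-.144),tri(S,px,D,(386.4,176.8)))
# red centroid of end block in side view, all pics
for n in (0,6,7,11,12):
    im=cv2.imread(f"pics/side{n}.png")[:,:,::-1].astype(float)[165:190,384:391]
    w=np.clip(im[:,:,0]-np.maximum(im[:,:,1],im[:,:,2])-40,0,None)
    v,u=np.mgrid[165:190,384:391];print(n,(w*u).sum()/w.sum(),(w*v).sum()/w.sum())
E
python3 -c "
import cv2;a=cv2.imread('pics/wrist12.png') if 0 else None
from rig import manip
cv2.imwrite('pics/wrist12.png',manip.get_image('wrist')[:,:,::-1])"
```

```text
(np.float64(0.6296247788841377), np.float64(1.0557294514486562)) (np.float64(0.645067841421375), np.float64(0.2081156802448818)) (array([ 0.61726074, -0.0915287 ,  0.25621465]), np.float64(0.0009112117561028228))
(np.float64(0.6166690782793004), np.float64(1.6929859722916982)) (np.float64(0.6410460587776647), np.float64(0.2099526729576324)) (array([ 0.61544767, -0.09170896,  0.25735805]), np.float64(0.0010880723858712243))
(np.float64(0.6427687314197119), np.float64(0.43069657444207426)) (np.float64(0.649162253621098), np.float64(0.2062823837460994)) (array([ 0.61907645, -0.09134822,  0.25506966]), np.float64(0.0007339709784749205))
0 385.95913555992144 177.08212180746563
6 385.96174652241115 177.07998454404947
7 385.9590873328088 177.0786782061369
11 385.93395805444 177.09103078982596
12 385.93957027752907 177.09310653536258
```

View pics/wrist12.png

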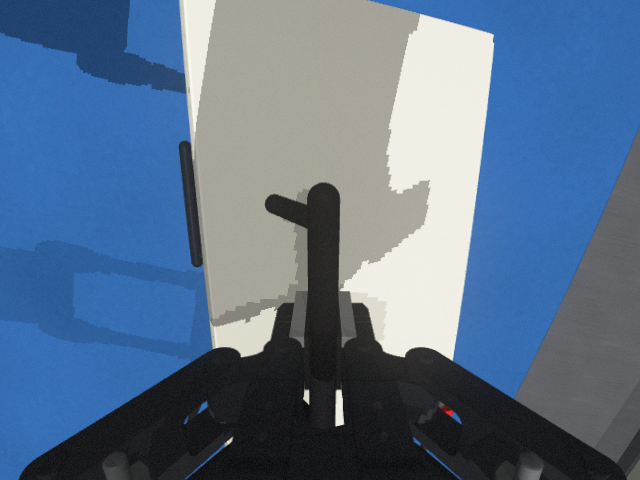

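send_rows(increments=[[0, 0, 0, 0, 0], [0, 0, 0, 0, 0], [0, 0, 0, 0, 0], [0, 0, 0, 0, 0]])

```text
clock: 16.15
position: [0.6516, 0.0631, 0.1982]
ee_rot: [0.0, 0.994, 0.111, -0.004]
contact_force: [-8.2, -4.1, -0.6]
width: 0.0097
```

```bash
python3 - <<'E'
from h import *
s=manip.get_state();print(s['position'],s['contact_force'],s['width'])
im=[manip.get_image(n)[:,:,::-1] for n in("side","scene")]
cv2.imwrite("pics/f.png",np.hstack([cv2.resize(im[0][120:300,200:450],None,fx=1.6,fy=1.6),cv2.resize(im[1][170:350,190:440],None,fx=1.6,fy=1.6)]))
cv2.imwrite("pics/side13.png",im[0])
E
```

```text
[0.65155618 0.06313742 0.19816249] [-8.23168547 -4.13332223 -0.57424583] 0.009744787672062214
```

View pics/f.png

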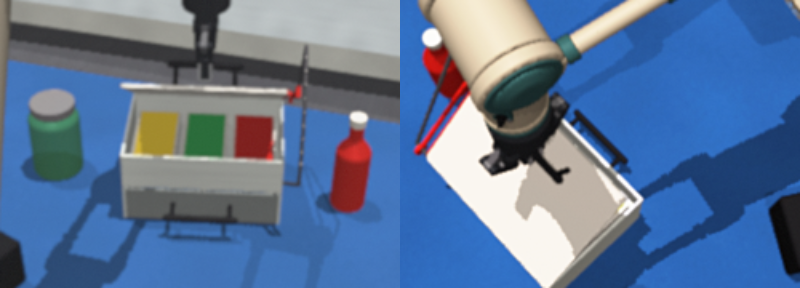

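The cover is held level with the pointer. The drawer is still home, and the jar, the bottle and the part of the printer in view have not moved. The readings are steady, so I am handing in.

```bash
python3 -c "
from rig import manip
print(manip.sign_off())"
```

```text
the job is handed in; nothing more can be done
None
```

I pushed the drawer home and then lifted the cover to the red pointer. I handed in at about 16 s of the 45 s allowed, with the gripper still holding the cover's bar.

- **Drawer:** I pushed it until the force rose against the stop, to about 9 N. Its bar then measured (0.531, 0.038) against the (0.532, 0.037) expected with the drawer home.
- **Cover:** the cover measured about 0.634 to 0.65 rad and the pointer about 0.645 to 0.652 rad. They agree to roughly 0.01 rad, near the limit of my image measurement. The tool's own motion gave 0.650 rad for the cover. The grip opening stayed at about 9.5 mm and the pose held steady over the last half second.
- **Pointer and bystanders:** the pointer's tip stayed within 0.03 pixel from first picture to last. The bottle and jar stand where they were. I last looked at the printer only in part and measured none of the three again.

**Checks that disagreed:**
- **Fingertips:** in the pictures they end about 35 mm short of the stated TCP. My first push therefore passed over the drawer bar and pressed gently on the drawer's face. I backed off, went lower and pushed on the bar.
- **Pointer slope:** a line fit in the scene picture gave 0.60 rad for the pointer. I discounted it because only a short stretch was visible, beside the red bottle, and the same method read the shut cover as -0.06 rad.

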